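# Put the flanged relay tube away in its case

## Robot

A 6-joint arm with a two-finger parallel gripper is mounted at the origin on the work surface. World frame = base frame: x ahead of the robot, y to its left, z up, the work surface at z = 0. Lengths are in m, angles in rad, forces in N, time in s.
With the tool pointing down it reaches from about 0.3 to 0.875 m from the base axis. Payload 6.4 kg.
Tool frame: the origin (TCP) lies midway between the tips of the shut fingers; the grasp point (between the pads) lies 19 mm behind it; z points along the fingers, y is the line along which they close (so a half turn about z gives the same grasp; the last joint's range is limited). The gripper opens to 85 mm and grips with 20 to 120 N. Pads are 22 mm wide; open, the fingers measure 114 mm over their backs; the gripper's body (76 mm by 85 mm) begins 54 mm behind the grasp point. The pads swing forward as they close: fully open they stand 13 mm farther back than shut.
Start: joints at [1.055, 0.181, 1.607, -0, 1.354, -0.206], TCP at [0.175, 0.548, 0.231] pointing down, gripper open.
Joint ranges: [-2.99, 2.99], [-0.89, 2.07], [0.3, 2.58], [-1.14, 4.28], [0, 2.63], [-3.12, 3.12]. Speed limits (rad/s): [2.57, 2.57, 3.01, 3.14, 3.14, 3.14].

## Interface

Orientations are given as a unit quaternion [w, x, y, z].
In Python, from bench import * gives the robot as it stands.
- The arm moves only by the tool play_rows, never from a script. Its argument "plan" is a list of rows, each a list of 3 entries, a list of its own where there are three numbers: the finger opening in mm, from 0 to 85.4, then the shift along the tool's x, y, z normalised to -1 to 1, where 1 is 40 cm, then the turn about the tool's z normalised to -1 to 1, where 1 is pi rad. A call has 1 to 10 rows; each row is the pose to reach, as a shift and turn from the pose commanded when the call began, along the tool's axes at that moment, turning the shorter way round; what a row does not reach only later rows make up. A row lasts 1/10 s, in which the tool goes at most 50 mm and 8.59 degrees, less where a joint would pass 70% of its speed; a pose out of reach is approached as far as the arm can. A call with a number of a shift or a turn outside -1 to 1 is refused whole. A call with a gripper value outside its range is refused whole. The fingers move at their own pace and stop on an object; the grip force is fixed at half the most. Time passes only in rows, so rows that repeat a pose let the fingers close. It gives the time, the measured TCP pose, the force, the opening and the grip force at its end, in the units of the state.
- get_obs(): the state, without advancing time (a new reading comes with each control period).
- camera(name): name is "scene" or "top" or "wrist"; returns a dict with "image" (400x640x3 uint8, red, green, blue), "range_z" (400x640 float32, m along the optical axis (not along the pixel's ray), 0 where there is no reading), "intrinsics" (3x3 intrinsics, pixels), "rvec" (rotation vector, rad) and "tvec" (3), from world to camera coordinates, as OpenCV has them; the wrist camera has in their place "T_tool_cam" (4x4, takes a point from camera to tool coordinates, whose origin is the TCP and whose axes are the flange's). Camera axes: x right, y down, z forward; pixel columns grow to the right and rows downward; lengths in m; the calibration is good to about 2 mm. A picture is of the moment at which its call begins: read the wrist's pose just before it.
- hand_in(): hands the job in; it is judged then, once.
Trained networks look in a picture, given as the dict that the camera call returned (one of the last four; its "shot" number tells which), for a name from the list of things; names that differ only in an ending like _2 or _b are one class to them, and where a whole thing is asked for, a point or a joint stands for the part that bears it (a point fixed in the world has none). Each returns a list of dicts, best first, with "conf" (0 to 1); they miss things now and then, are a little off and sometimes report something else, mostly with a low value. They report only what shows in the picture. A call takes as long as a camera call. They do not tell look-alikes from the thing itself.
- search_frame(picture, label): "rect" ([centre column, centre row, width, height] in pixels, round what is visible of it).
- masks_of(picture, label): "mask" (400x640 bool, what is visible of it) and "rect" ([centre column, centre row, width, height] in pixels, round what is visible of it).
The state is a dict: "time_s": time; "q": joint angles; "dq": joint speeds; "joint_efforts": joint torques, N m; "eef_pos": TCP position; "eef_rot": TCP orientation; "wrist_force": force on the tool from outside, world axes, zero at the start; "torque": the same for the moment, N m; "opening": opening from 0.0 (shut) to 1.0 (fully open); "grasp_force": force on a finger pad.
Only numpy, scipy, OpenCV 4.12 (cv2) and the standard library are available. Lean on these libraries where they do the work, as an engineer would, in place of code of your own. Each camera call takes 0.05 s, during which the arm holds its last target. There are 200 camera calls.

## Task

One long tube with a flange at each end lies tight against a long wall of the dark grey accessory bin; work it away from the wall, pick it out, and lay it centred and level in the foam cradle of the white case, its length along the case, without dropping it. Then shut the case lid fully. Leave every other part in the bin, and do not disturb the things standing on the bench.

Things in the scene. Friction and masses are not known exactly. Their poses are not given: they have to be found in the camera images.
- flanged_tube: bare aluminium tube, 120 mm long: waist 26 mm in diameter (92 mm long) between round end flanges 34 mm in diameter, 14 mm long; about 0.2 kg; lies on its side and can roll. Origin at its centre on the axis, x along it. It starts along the near or the far long wall of the bin, flanges touching the wall, so a finger (about 15 mm thick) does not fit between waist and wall
- plain_tube: not wanted: aluminium tube 120 mm long, 34 mm in diameter all along, no flanges; origin at its centre, x along it; lies along the bin's other long wall
- short_tube: not wanted: like the wanted tube, same diameters, but only 80 mm long; origin at its centre, x along it; lies crosswise near one end of the bin
- eyepiece: not wanted: black and steel eyepiece 80 mm long, 34 mm largest diameter, lying crosswise near the other end of the bin; origin on its axis at mid-length, x along it
- objective: not wanted: steel microscope objective standing near the bin's middle, 30 mm in diameter, 46 mm high; origin at the centre of its underside
- bin: dark grey open plastic bin, fixed to the bench, outside 202 mm (its x) by 302 mm (its y), 55 mm high, walls and floor 6 mm thick; long walls along its y. Origin at the centre of its underside
- case: white case fixed to the bench, outside 170 (x) by 102 (y) by 55 mm high, walls and floor 5 mm, lid hinged on its +x end. Two foam V blocks, 30 mm long, centred at x = +-50 mm, take the flanges, tube axis then about 31 mm above the underside; the middle 70 mm between them are free over the whole inner width (92 mm). Origin: centre of the underside
- lid (a joint): angle of the case lid, rad: 0 shut, about 1.57 upright; a stiff hinge, it stays where it is left. The lid is 7 mm thick and about 170 mm long from hinge to free edge
- lid_handle (a point): grip point of the black knob on the lid's outer face , 140 mm from the hinge axis, about 40 mm above that axis when shut
- lid_hinge (a point): middle of the lid's hinge axis, at the rim of the case's +x end
- dropper_a: upright amber dropper bottle, 34 mm in diameter, 85 mm high, on the bench; origin at the centre of its underside
- dropper_b: another such dropper bottle
- slide_box: cardboard slide box 100 x 70 x 35 mm on the bench; origin at the centre of its underside
- mouse: black computer mouse 100 x 60 x 31 mm on the bench; origin at the centre of its underside
Mind the look-alikes: they are no part of the job. What is shaped like the plain_tube but blue is not meant. Several things have the shape of the case; the one meant has the colours described above.

How it is judged:
By the outcome, as a careful person would: the job done as asked, in the order asked, and still so for the second after the job is handed in, with the robot touching nothing.
It also fails if it takes over 72 s, if anything falls off the work surface, if the arm or the gripper's body presses on something with over 40 N, if the wrist force passes 120 N, or if a joint passes its speed limit or range.

## Working session

There is one attempt and no reset: what is moved stays moved. The work goes in short steps, Python scripts to look and compute and a tool call to move; the robot and the scene stay as the last step left them, time stands still between calls to the robot, and variables do not carry over. Pictures are saved under pics/ and viewed, at most 10 in all, crops included, and the job is handed in when it is done.

Besides the shell and the picture viewer there is one more tool, called after "Request:" as name([rows], argument=value, ...), one row to a line, values as JSON. play_rows: Moves the arm, as the interface text tells. Its arguments: {"type":"object","properties":{"plan":{"type":"array","items":{"type":"array"}}},"required":["plan"]}

```bash
ls; mkdir -p pics
cat > h.py <<'E'
from bench import *
import numpy as np, cv2
def pts(p,mask=None):
    z=p["range_z"]; K=p["intrinsics"]; v,u=np.nonzero((z>0)&(mask if mask is not None else True))
    zz=z[v,u]; c=np.stack([(u-K[0,2])*zz/K[0,0],(v-K[1,2])*zz/K[1,1],zz],1)
    if "rvec" in p:
        R=cv2.Rodrigues(np.array(p["rvec"],float))[0]; return (c-np.array(p["tvec"]).ravel())@R
    return c
def save(p,n): cv2.imwrite("pics/"+n,cv2.cvtColor(p["image"],cv2.COLOR_RGB2BGR))
E
python3 - <<'E'
from h import *
o=get_obs();print(o)
for n in("top","scene"):
    p=camera(n);save(p,n+"1.png")
    print(n,p["rvec"],p["tvec"],p["intrinsics"])
    for l in ["flanged_tube","plain_tube","short_tube","eyepiece","objective","bin","case","lid","lid_handle","dropper_a","slide_box","mouse"]:
        for d in masks_of(p,l)[:4]:
            if d["conf"]<.2: continue
            P=pts(p,d["mask"])
            print(l,round(d["conf"],2),np.round(d["rect"]),np.round(np.median(P,0),3),np.round(np.percentile(P,2,axis=0),3),np.round(np.percentile(P,98,axis=0),3))
E
```

```text
pics
{'time_s': 0.0, 'q': array([ 1.05471593e+00,  1.81529742e-01,  1.60800299e+00,  3.77621932e-06,
        1.35382706e+00, -2.06317547e-01]), 'dq': array([-0.000751  ,  0.00053068, -0.00023576,  0.00014922, -0.00039855,
        0.00073272]), 'joint_efforts': array([ 4.65714529e-04, -4.44880486e+01, -3.51331723e+01, -1.63096911e-04,
        9.19775048e-03,  9.78571933e-06]), 'eef_pos': array([0.17498964, 0.54714074, 0.23039295]), 'eef_rot': array([-3.13973031e-04,  1.54263289e-01,  9.88029381e-01, -8.25900630e-04]), 'wrist_force': array([0.41015506, 0.18575626, 0.01152679]), 'torque': array([0.01359803, 0.01143043, 0.01632495]), 'grasp_force': 0.0, 'opening': 1.0000635231489978}
top [ 2.13955461 -2.14077108  0.17041364] [-0.09727266  0.51697401  1.26810051] [[401.25748546   0.         315.34046321]
 [  0.         401.25748546 199.03650638]
 [  0.           0.           1.        ]]
flanged_tube 0.86 [240. 157.  40.  15.] [0.653 0.161 0.035] [0.637 0.104 0.016] [0.673 0.219 0.042]
flanged_tube 0.59 [437. 232.  34.  28.] [ 0.408 -0.489  0.027] [ 0.368 -0.537  0.013] [ 0.451 -0.449  0.
[... 3490 characters left out ...]
.82 [248. 178.  38.  60.] [ 0.581 -0.269  0.157] [ 0.569 -0.322  0.063] [ 0.627 -0.224  0.225]
lid_handle 0.66 [304. 144.  51.  38.] [ 0.252 -0.307  0.063] [ 0.169 -0.365  0.035] [ 0.337 -0.256  0.105]
dropper_a 0.77 [316. 280.  18.  30.] [0.726 0.018 0.056] [0.712 0.001 0.012] [0.736 0.031 0.087]
dropper_a 0.58 [316. 301.  18.  31.] [0.779 0.052 0.05 ] [0.765 0.033 0.007] [0.787 0.063 0.087]
dropper_a 0.41 [350. 259.  26.  31.] [0.611 0.053 0.034] [0.559 0.028 0.007] [0.643 0.071 0.042]
slide_box 0.81 [239. 262.  29.  42.] [ 0.764 -0.177  0.035] [ 0.706 -0.235  0.003] [ 0.807 -0.133  0.039]
mouse 0.57 [226. 163.  12.  16.] [ 0.436 -0.489  0.028] [ 0.389 -0.539  0.008] [ 0.463 -0.466  0.034]
```

Run:
```python
import cv2,numpy as np
a=cv2.imread("pics/top1.png")[90:330,150:480];b=cv2.imread("pics/scene1.png")[100:340,190:520]
cv2.imwrite("pics/c1.png",np.vstack([cv2.resize(x,None,fx=1.2,fy=1.2,interpolation=cv2.INTER_CUBIC) for x in(a,b)]))
```

```text
(no output)
```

View pics/c1.png

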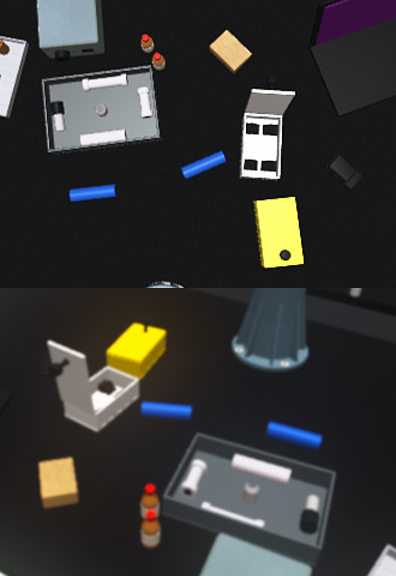

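The picture shows the wanted tube on the far wall of the bin (crop px 105,82 in the top view) and the plain tube on the near wall. The white case is at (262,135) with its lid up. A blue-grey box stands just beyond the bin, and the two droppers are next to it. Next I'll measure these accurately.

Run:
```python
from h import *
for n in("top","scene"):
    p=camera(n);P=pts(p)
    def rect(m,t):
        Q=P[m][:,:2].astype(np.float32); r=cv2.minAreaRect(Q); print(n,t,len(Q),np.round(r[0],3),np.round(r[1],3),round(r[2],1))
    x,y,z=P.T
    rect((z>.05)&(z<.06)&(x>.44)&(x<.70)&(y>.0)&(y<.34),"binrim")
    rect((z>.048)&(z<.062)&(x>.36)&(x<.60)&(y>-.345)&(y<-.2),"caserim")
    m=(x>.66)&(x<.9)&(y>.08)&(y<.5)&(z>.065); print("box",np.round([P[m].min(0),P[m].max(0)],3))
    m=(z>.09)&(x>.52)&(x<.7)&(y>-.36)&(y<-.18)
    print("lid",np.round([np.percentile(P[m],1,axis=0),np.percentile(P[m],99,axis=0)],3))
    for l in("lid",):
      pass
    if n=="top":
        pass
    d=masks_of(p,"flanged_tube")[0]; Q=pts(p,d["mask"]);Q=Q[Q[:,2]>.025]
    r=cv2.minAreaRect(Q[:,:2].astype(np.float32)); print("tube",d["conf"],np.round(r[0],3),np.round(r[1],3),r[2], np.percentile(Q[:,2],[50,95]))
    for l in("dropper_a",):
        for d in masks_of(p,l)[:3]:
            Q=pts(p,d["mask"]);print(l,d["conf"],np.round(np.median(Q[Q[:,2]>.06],0),3))
```

```text
top binrim 597 [0.579 0.156] [0.204 0.33 ] 7.6
top caserim 290 [ 0.476 -0.267] [0.103 0.172] 86.2
box [[0.714 0.171 0.065]
 [0.9   0.5   0.109]]
lid [[ 0.562 -0.323  0.094]
 [ 0.622 -0.223  0.229]]
tube 0.7 [0.655 0.161] [0.027 0.116] 6.1051859855651855 [0.03478006 0.04195949]
dropper_a 0.69 [0.71  0.013 0.076]
dropper_a 0.51 [0.761 0.046 0.073]
scene binrim 1150 [0.581 0.168] [0.207 0.302] 7.7
scene caserim 290 [ 0.481 -0.268] [0.106 0.182] 86.6
box [[0.719 0.17  0.065]
 [0.9   0.5   0.105]]
lid [[ 0.572 -0.324  0.092]
 [ 0.628 -0.224  0.226]]
tube 0.7 [0.665 0.161] [0.035 0.118] 4.466177463531494 [0.03721647 0.0437216 ]
dropper_a 0.82 [0.723 0.016 0.076]
dropper_a 0.77 [0.775 0.049 0.072]
dropper_a 0.6 [nan nan nan]
  return _methods._mean(a, axis=axis, dtype=dtype,
  ret = um.true_divide(
```

```bash
cat >> h.py <<'E'
from scipy.spatial.transform import Rotation as Ro
def pose():
    o=get_obs(); q=np.array(o["eef_rot"]); return o,np.array(o["eef_pos"]),Ro.from_quat(q,scalar_first=True).as_matrix()
def to(pos,psi=None,base=None):
    "row (shift/0.4, turn/pi) from pose base=(p,R) to world pos, tool-y heading psi deg"
    _,p,R=(0,)+tuple(base) if base else pose()
    s=R.T@(np.array(pos)-p)/.4
    cur=np.degrees(np.arctan2(R[1,1],R[0,1])); 
    t=0 if psi is None else -((psi-cur+180)%360-180)/180
    return np.round(s,4),round(t,4)
E
python3 - <<'E'
from h import *
print(to([.652,.163,.20],97.6))
E
```

```text
(array([-1.4282, -0.5525,  0.0783]), np.float64(-0.1408))
```

Request:
play_rows([
  [0, [-1, -0.387, 0.05], -0.14],
  [0, [-1, -0.387, 0.05], -0.14],
  [0, [-1, -0.387, 0.05], -0.14],
  [0, [-1, -0.387, 0.05], -0.14],
  [0, [-1, -0.387, 0.05], -0.14],
  [0, [-1, -0.387, 0.05], -0.14],
  [0, [-1, -0.387, 0.05], -0.14],
  [0, [-1, -0.387, 0.05], -0.14],
  [0, [-1, -0.387, 0.05], -0.14],
  [0, [-1, -0.387, 0.05], -0.14],
])

```text
time_s: 2.6
eef_pos: [0.5129, 0.2744, 0.2111]
eef_rot: [0.001, -0.062, 0.998, -0.001]
wrist_force: [-0.2, -0.6, 0.6]
opening: 0.001
grasp_force: 0.0
```

Run:
```python
from h import *
print(to([.652,.163,.20],97.6),get_obs()["q"],get_obs()["time_s"])
```

```text
(array([-0.3105, -0.3195,  0.0284]), np.float64(-0.0027)) [ 2.88195923e-01  2.13263628e-01  1.61086909e+00 -1.54066792e-03
  1.31639586e+00 -1.40652131e+00] 2.6
```

Request:
play_rows([
  [0, [-0.31, -0.32, 0.03], 0],
  [0, [-0.31, -0.32, 0.03], 0],
  [0, [-0.31, -0.32, 0.03], 0],
  [0, [-0.31, -0.32, 0.03], 0],
  [0, [-0.31, -0.32, 0.03], 0],
  [0, [-0.31, -0.32, 0.03], 0],
])

```text
time_s: 3.2
eef_pos: [0.6481, 0.1677, 0.1987]
eef_rot: [-0.001, -0.065, 0.998, 0.0]
wrist_force: [-0.5, 0.5, -0.3]
opening: -0.004
grasp_force: 0.0
```

```bash
cat >> h.py <<'E'
def wpts(p,pp,R,mask=None):
    c=pts(p,mask); T=np.array(p["T_tool_cam"]); return (c@T[:3,:3].T+T[:3,3])@R.T+pp
E
python3 - <<'E'
from h import *
o,pp,R=pose(); p=camera("wrist"); save(p,"w1.png"); print(pp,p["T_tool_cam"])
for d in masks_of(p,"flanged_tube")[:3]:
    Q=wpts(p,pp,R,d["mask"]); Q=Q[Q[:,2]>.02]; r=cv2.minAreaRect(Q[:,:2].astype(np.float32)); print("tube",d["conf"],d["rect"],np.round(r[0],3),np.round(r[1],3),r[2], np.percentile(Q[:,2],[50,98]))
P=wpts(p,pp,R); m=(P[:,2]>.05)&(P[:,2]<.06)&(P[:,0]>.6)&(P[:,0]<.7)
Q=P[m]; print(len(Q),np.polyfit(Q[:,1],Q[:,0],1), np.percentile(Q[:,0]+.132*(Q[:,1]-.16),[1,5,50,95,99]))
E
```

```text
[0.64809832 0.16769554 0.19872414] [[ 1.65299525e-04 -9.55786084e-01 -2.94062805e-01  7.53352330e-02]
 [ 9.99999850e-01  3.11751132e-04 -4.51154964e-04  4.62468829e-04]
 [ 5.22882049e-04 -2.94062686e-01  9.55785992e-01 -1.43889944e-01]
 [ 0.00000000e+00  0.00000000e+00  0.00000000e+00  1.00000000e+00]]
tube 0.86 [314.2, 187.2, 123.0, 34.9] [0.657 0.163] [0.032 0.12 ] 7.078747272491455 [0.03626319 0.04176222]
3522 [-0.05371891  0.66998518] [0.58508695 0.59936339 0.67623727 0.68085735 0.68168247]
```

View pics/w1.png

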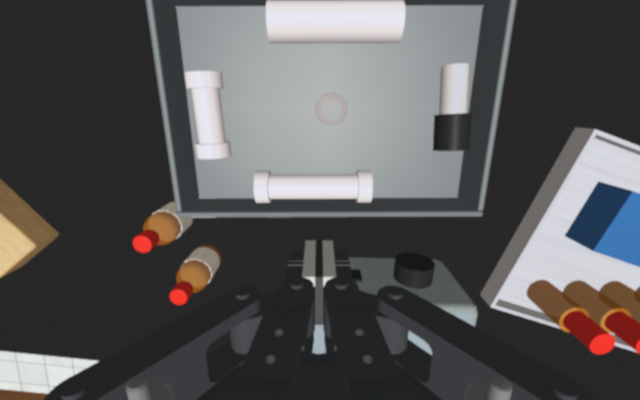

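Run:
```python
from h import *
print(pose(),to([.658,.163,.045],97.4))
```

```text
({'time_s': 3.3, 'q': array([ 7.78315210e-02,  4.12873658e-01,  1.37977455e+00,  4.60768715e-04,
        1.34969763e+00, -1.62441300e+00]), 'dq': array([ 0.0062303 , -0.01031095,  0.00220476, -0.00313856, -0.00328748,
       -0.00158696]), 'joint_efforts': array([-9.00457408e-01, -5.53667557e+01, -3.52767134e+01, -4.47132206e-02,
       -2.39351374e-02,  5.15626438e-03]), 'eef_pos': array([0.64749746, 0.16879922, 0.19926555]), 'eef_rot': array([-3.79289792e-04, -6.56262851e-02,  9.97844175e-01,  2.20181116e-04]), 'wrist_force': array([-0.74925822,  0.63172351, -0.30344032]), 'torque': array([ 0.00522522,  0.01286699, -0.03546267]), 'grasp_force': 0.0, 'opening': -0.0002818711216707184}, array([0.64749746, 0.16879922, 0.19926555]), array([[-9.91386094e-01, -1.30969446e-01, -7.85843556e-04],
       [-1.30969780e-01,  9.91386284e-01,  3.89630128e-04],
       [ 7.28044881e-04,  4.89195648e-04, -9.99999615e-01]])) (array([-0.0244, -0.018 ,  0.3856]), np.float64(0.0007))
```

Request:
play_rows([
  [0, [-0.025, -0.018, 0.2], 0],
  [0, [-0.025, -0.018, 0.3], 0],
  [0, [-0.025, -0.018, 0.385], 0],
  [0, [-0.025, -0.018, 0.385], 0],
  [0, [-0.025, -0.018, 0.385], 0],
])

```text
time_s: 3.8
eef_pos: [0.6578, 0.1627, 0.0447]
eef_rot: [-0.002, -0.066, 0.998, 0.0]
wrist_force: [-0.0, 0.6, 0.9]
opening: 0.001
grasp_force: 0.0
```

Request:
play_rows([
  [0, [0, 0, 0.012], 0],
  [0, [0, 0, 0.024], 0],
  [0, [0, 0, 0.028], 0],
  [0, [0, 0, 0.028], 0],
])

```text
time_s: 4.2
eef_pos: [0.6606, 0.1618, 0.036]
eef_rot: [0.001, -0.065, 0.998, 0.0]
wrist_force: [0.3, 0.3, 2.8]
opening: -0.003
grasp_force: 1.6
```

Request:
play_rows([
  [0, [0, 0, 0.008], 0],
  [0, [0, 0, 0.008], 0],
  [0, [0.015, 0, 0.008], 0],
  [0, [0.03, 0, 0.008], 0],
])

```text
time_s: 4.6
eef_pos: [0.6515, 0.1606, 0.0357]
eef_rot: [0.005, -0.065, 0.998, 0.0]
wrist_force: [0.3, 1.3, 14.8]
opening: 0.002
grasp_force: 7.6
```

Request:
play_rows([
  [0, [0.013, 0, 0], 0],
  [0, [0.025, 0, 0], 0],
  [0, [0.038, 0, 0], 0],
  [0, [0.05, 0, 0], 0],
  [0, [0.05, 0, 0], 0],
  [0, [0.05, 0, -0.1], 0],
  [0, [0.05, 0, -0.25], 0],
  [0, [0.05, 0, -0.25], 0],
])

```text
time_s: 5.4
eef_pos: [0.6318, 0.1577, 0.1383]
eef_rot: [0.006, -0.065, 0.998, -0.0]
wrist_force: [1.6, 0.8, 1.4]
opening: -0.001
grasp_force: 0.0
```

```bash
cat > look.py <<'E'
from h import *
o,pp,R=pose(); p=camera("wrist"); save(p,"w_%d.png"%round(o["time_s"]*100)); print(o["time_s"],np.round(pp,4))
for l in ("flanged_tube","short_tube"):
  for d in masks_of(p,l)[:3]:
    Q=wpts(p,pp,R,d["mask"]); Q=Q[Q[:,2]>.02]; r=cv2.minAreaRect(Q[:,:2].astype(np.float32)); print(l,round(d["conf"],2),np.round(d["rect"]),np.round(r[0],3),np.round(r[1],3),round(r[2],1), np.round(np.percentile(Q[:,2],[50,98]),3))
E
python3 look.py; ls pics
```

```text
5.4 [0.6318 0.1577 0.1383]
flanged_tube 0.85 [323. 199. 150.  42.] [0.637 0.161] [0.034 0.12 ] 8.0 [0.036 0.042]
short_tube 0.69 [139. 273.  80.  72.] [0.712 0.019] [0.034 0.025] 35.6 [0.06  0.087]
c1.png
scene1.png
top1.png
w1.png
w_540.png
```

Run:
```python
from h import *
print(to([.635,.161,.10],8))
```

```text
(array([-0.0178,  0.0067,  0.0797]), np.float64(0.4969))
```

Request:
play_rows([
  [40, [0, 0, 0], 0.497],
  [40, [0, 0, 0], 0.497],
  [40, [0, 0, 0], 0.497],
  [40, [0, 0, 0], 0.497],
  [40, [0, 0, 0], 0.497],
  [40, [0, 0, 0], 0.497],
  [40, [0, 0, 0], 0.497],
  [40, [0, 0, 0], 0.497],
  [40, [-0.012, 0.007, 0.05], 0.497],
  [40, [-0.012, 0.007, 0.08], 0.497],
])

```text
time_s: 6.55
eef_pos: [0.6304, 0.1608, 0.0951]
eef_rot: [-0.002, 0.635, 0.772, -0.002]
wrist_force: [-0.3, -0.6, 0.2]
opening: 0.471
grasp_force: 0.0
```

Request:
play_rows([
  [40, [0, 0, 0], 0],
  [40, [0, 0, 0], 0],
  [40, [0, 0, 0], 0],
])

```text
time_s: 6.85
eef_pos: [0.6321, 0.1608, 0.0988]
eef_rot: [-0.0, 0.632, 0.775, -0.0]
wrist_force: [0.1, 0.8, 0.9]
opening: 0.469
grasp_force: 0.0
```

```bash
python3 look.py
python3 - <<'E'
from h import *
print(to([.635,.161,.010],8), get_obs()["opening"], pose()[2])
E
```

```text
6.85 [0.6321 0.1608 0.0988]
flanged_tube 0.76 [330. 209.  61. 168.] [0.637 0.16 ] [0.034 0.121] 7.4 [0.036 0.042]
short_tube 0.95 [285. 325.  38.  46.] [0.619 0.087] [0.029 0.119] 9.3 [0.036 0.042]
short_tube 0.7 [240. 191. 384. 382.] [0.58  0.156] [0.203 0.276] 7.8 [0.047 0.057]
(array([-0.0008,  0.0059,  0.2239]), np.float64(0.0199)) 0.46866598950869537 [[-2.00762004e-01  9.79639452e-01  1.07823639e-03]
 [ 9.79640037e-01  2.00762019e-01  9.56299260e-05]
 [-1.22786066e-04  1.07548239e-03 -9.99999414e-01]]
```

Request:
play_rows([
  [40, [-0.001, 0.006, 0.05], 0.021],
  [40, [-0.001, 0.006, 0.1], 0.021],
  [40, [-0.001, 0.006, 0.15], 0.021],
  [40, [-0.001, 0.006, 0.19], 0.021],
  [40, [-0.001, 0.006, 0.224], 0.021],
  [40, [-0.001, 0.006, 0.224], 0.021],
  [40, [-0.001, 0.006, 0.224], 0.021],
])

```text
time_s: 7.7
eef_pos: [0.6349, 0.1609, 0.0115]
eef_rot: [0.0, 0.658, 0.753, 0.0]
wrist_force: [-9.3, -2.2, 13.9]
opening: 0.465
grasp_force: 8.4
```

Request:
play_rows([
  [34, [0, -0.003, 0], 0],
  [20, [0, -0.003, 0], 0],
  [10, [0, -0.003, 0], 0],
  [10, [0, -0.003, 0], 0],
  [10, [0, -0.003, 0], 0],
  [10, [0, -0.003, 0], 0],
])

```text
time_s: 8.3
eef_pos: [0.6345, 0.1609, 0.0105]
eef_rot: [0.001, 0.658, 0.753, 0.001]
wrist_force: [-0.7, 0.5, 6.6]
opening: 0.281
grasp_force: 58.5
```

Request:
play_rows([
  [10, [0, 0, -0.05], 0],
  [10, [0, 0, -0.15], 0],
  [10, [0, 0, -0.27], 0],
  [10, [0, 0, -0.37], 0],
  [10, [0, 0, -0.37], 0],
  [10, [0, 0, -0.37], 0],
])

```text
time_s: 8.9
eef_pos: [0.6336, 0.1608, 0.1578]
eef_rot: [0.0, 0.658, 0.753, 0.0]
wrist_force: [-0.1, 0.1, -3.7]
opening: 0.284
grasp_force: 59.8
```

Run:
```python
from h import *
o,pp,R=pose();print(pp,o["grasp_force"],o["opening"]); p=camera("wrist"); save(p,"w_lift.png")
for d in masks_of(p,"flanged_tube")[:2]:
    Q=wpts(p,pp,R,d["mask"]); T=(Q-pp)@R; T=T[np.abs(T[:,1])<.03]
    r=cv2.minAreaRect(T[:,:2].astype(np.float32)); print(d["conf"],d["rect"],np.round(r,4) if 0 else r, np.percentile(T,[1,50,99],axis=0).round(3))
# case from depth, top + scene
for n in("top","scene"):
    p=camera(n);P=pts(p);x,y,z=P.T
    m=(z>.048)&(z<.062)&(x>.36)&(x<.60)&(y>-.345)&(y<-.2)
    r=cv2.minAreaRect(P[m][:,:2].astype(np.float32)); print(n,r, P[m].min(0),P[m].max(0))
print(to([.478,-.267,.16],86.2))
```

```text
[0.63364305 0.16079495 0.15775132] 59.76831614971161 0.28400243333528086
0.63 [319.1, 247.5, 85.8, 216.8] ((-0.03573322296142578, 0.0023698192089796066), (0.19141098856925964, 0.049693286418914795), 3.4020040035247803) [[-0.038 -0.015 -0.031]
 [ 0.024 -0.    -0.026]
 [ 0.059  0.014 -0.007]]
top ((0.4754338562488556, -0.26719388365745544), (0.10223428159952164, 0.1715746372938156), 86.22687530517578) [ 0.38898639 -0.32343451  0.04812542] [ 0.56317359 -0.21081955  0.06184706]
scene ((0.4822576940059662, -0.2682231366634369), (0.10440169274806976, 0.1800980120897293), 86.12818145751953) [ 0.3926426  -0.32620737  0.04804527] [ 0.57317445 -0.21249506  0.06191519]
(array([-1.0076, -0.5245, -0.0118]), np.float64(-0.436))
```

View pics/w_lift.png

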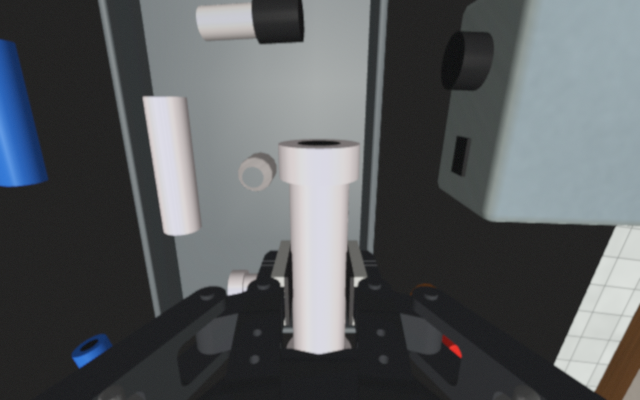

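Run:
```python
from h import *
print(to([.47,-.12,.17],86.2),to([.476,-.267,.17],86.2))
```

```text
(array([-0.6408, -0.4951, -0.0368]), np.float64(-0.436)) (array([-1.0069, -0.5296, -0.0367]), np.float64(-0.436))
```

Request:
play_rows([
  [10, [-0.09, -0.07, -0.03], -0.048],
  [10, [-0.18, -0.14, -0.037], -0.096],
  [10, [-0.27, -0.21, -0.037], -0.144],
  [10, [-0.36, -0.28, -0.037], -0.19],
  [10, [-0.45, -0.35, -0.037], -0.24],
  [10, [-0.54, -0.42, -0.037], -0.29],
  [10, [-0.64, -0.495, -0.037], -0.335],
  [10, [-0.64, -0.495, -0.037], -0.38],
  [10, [-0.64, -0.495, -0.037], -0.436],
  [10, [-0.64, -0.495, -0.037], -0.436],
])

```text
time_s: 10.1
eef_pos: [0.4704, -0.1199, 0.1707]
eef_rot: [-0.001, 0.031, 1.0, 0.001]
wrist_force: [-0.4, -0.1, -2.3]
opening: 0.282
grasp_force: 60.0
```

Run:
```python
from h import *
o,pp,R=pose();print(pp,o["grasp_force"],o["q"]); print(to([.476,-.267,.17],86.2))
p=camera("wrist"); save(p,"w_case.png")
P=wpts(p,pp,R); x,y,z=P.T
m=(z>.05)&(z<.06)&(x>.37)&(x<.60)&(y>-.36)&(y<-.19)
r=cv2.minAreaRect(P[m][:,:2].astype(np.float32)); print(m.sum(),r)
```

```text
[ 0.47044559 -0.1199241   0.17073003] 59.95803952217102 [-4.94722256e-01  4.68971470e-02  1.88439771e+00  5.45104503e-05
  1.21291328e+00 -2.00275032e+00]
(array([-0.0369, -0.3661,  0.0013]), np.float64(0.0011))
4551 ((0.47700798511505127, -0.26723718643188477), (0.10282494127750397, 0.1715577095746994), 86.0942153930664)
```

View pics/w_case.png

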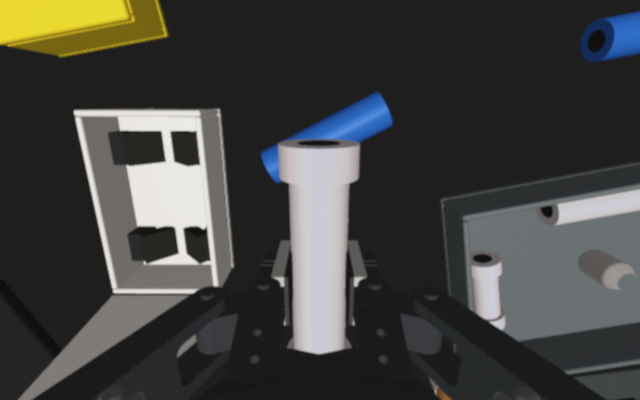

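Request:
play_rows([
  [10, [-0.01, -0.1, 0], 0.0015],
  [10, [-0.02, -0.2, 0], 0.0015],
  [10, [-0.03, -0.29, 0], 0.0015],
  [10, [-0.037, -0.366, 0], 0.0015],
  [10, [-0.037, -0.366, 0.1], 0.0015],
  [10, [-0.037, -0.366, 0.2], 0.0015],
  [10, [-0.037, -0.366, 0.25], 0.0015],
  [10, [-0.037, -0.366, 0.25], 0.0015],
  [10, [-0.037, -0.366, 0.25], 0.0015],
])

```text
time_s: 11.05
eef_pos: [0.4765, -0.2663, 0.0717]
eef_rot: [-0.001, 0.036, 0.999, 0.0]
wrist_force: [0.3, -0.1, -2.4]
opening: 0.281
grasp_force: 60.1
```

Run:
```python
from h import *
o,pp,R=pose();print(pp,o["wrist_force"]); print(to([.4765,-.267,.0185],86.1))
p=camera("wrist")
P=wpts(p,pp,R); x,y,z=P.T
m=(z>.052)&(z<.058)&(x>.37)&(x<.60)&(y>-.36)&(y<-.19)
print(cv2.minAreaRect(P[m][:,:2].astype(np.float32)))
```

```text
[ 0.47646718 -0.26627792  0.07165606] [ 0.33758716 -0.14504189 -2.41325468]
(array([-0.0004, -0.0019,  0.1329]), np.float64(-0.0011))
((0.4508059620857239, -0.26565709710121155), (0.1024002730846405, 0.11970582604408264), 86.30049896240234)
```

Request:
play_rows([
  [10, [0, -0.002, 0.05], 0],
  [10, [0, -0.002, 0.09], 0],
  [10, [0, -0.002, 0.12], 0],
  [10, [0, -0.002, 0.128], 0],
  [10, [0, -0.002, 0.128], 0],
  [10, [0, -0.002, 0.128], 0],
])

```text
time_s: 11.7
eef_pos: [0.4773, -0.2679, 0.0219]
eef_rot: [0.001, 0.035, 0.999, -0.001]
wrist_force: [-0.8, -0.0, -2.4]
opening: 0.281
grasp_force: 60.2
```

Request:
play_rows([
  [10, [0, 0, 0.004], 0],
  [10, [0, 0, 0.008], 0],
  [10, [0, 0, 0.008], 0],
  [10, [0, 0, 0.008], 0],
])

```text
time_s: 12.1
eef_pos: [0.477, -0.2677, 0.0182]
eef_rot: [0.0, 0.035, 0.999, -0.0]
wrist_force: [0.3, -0.3, 1.6]
opening: 0.283
grasp_force: 60.7
```

Request:
play_rows([
  [30, [0, 0, 0], 0],
  [40, [0, 0, 0], 0],
  [48, [0, 0, 0], 0],
  [48, [0, 0, 0], 0],
  [48, [0, 0, -0.02], 0],
  [48, [0, 0, -0.07], 0],
  [48, [0, 0, -0.15], 0],
  [48, [0, 0, -0.25], 0],
  [48, [0, 0, -0.3], 0],
  [48, [0, 0, -0.3], 0],
])

```text
time_s: 13.1
eef_pos: [0.4788, -0.2692, 0.1422]
eef_rot: [0.003, 0.035, 0.999, -0.003]
wrist_force: [-0.6, 0.5, 0.2]
opening: 0.561
grasp_force: 0.0
```

Run:
```python
from h import *
o,pp,R=pose();print(o["time_s"],pp)
c=np.array([.477,-.267,0]);a=np.radians(-3.9);B=np.array([[np.cos(a),-np.sin(a),0],[np.sin(a),np.cos(a),0],[0,0,1]])
for n in("wrist","top"):
    p=camera(n)
    for d in masks_of(p,"flanged_tube")[:3]:
        P=wpts(p,pp,R,d["mask"]) if n=="wrist" else pts(p,d["mask"])
        L=(P-c)@B
        print(n,round(d["conf"],2),np.percentile(L,[1,50,99],axis=0).round(3).tolist())
        for s in(-1,1):
            m=(L[:,0]*s>.046)&(L[:,0]*s<.062)&(L[:,2]>.02); 
            if m.sum()>3: print(s,"end x",np.percentile(L[m,0]*s,98),"top z",np.percentile(L[m,2],90),"y",np.median(L[m,1]))
    if n=="wrist": save(p,"w_placed.png")
p=camera("scene");
for p in (p,camera("top")):
    P=pts(p);L=(P-c)@B;m=(L[:,0]>.07)&(L[:,0]<.16)&(abs(L[:,1])<.056)&(L[:,2]>.065)
    L=L[m]
    for z0 in np.arange(.07,.24,.02):
        k=(L[:,2]>z0)&(L[:,2]<z0+.02)
        if k.sum()>3: print(round(z0+.01,2),k.sum(),np.percentile(L[k,0],[5,50,95]).round(3),np.percentile(L[k,1],[2,98]).round(3))
print(to(c+B@[.15,.035,.30],86.1))
```

```text
13.1 [ 0.47875226 -0.26918741  0.14222834]
0.08 143 [0.094 0.096 0.098] [-0.048  0.05 ]
0.1 138 [0.096 0.098 0.1  ] [-0.048  0.049]
0.12 154 [0.097 0.1   0.102] [-0.05   0.049]
0.14 132 [0.099 0.102 0.104] [-0.038  0.05 ]
0.16 120 [0.101 0.104 0.106] [-0.021  0.05 ]
0.18 154 [0.104 0.106 0.15 ] [-0.049  0.05 ]
0.2 281 [0.106 0.109 0.151] [-0.047  0.049]
0.22 188 [0.105 0.11  0.112] [-0.05   0.049]
0.08 10 [0.084 0.085 0.087] [0.037 0.05 ]
0.1 11 [0.086 0.087 0.089] [0.035 0.05 ]
0.12 12 [0.088 0.089 0.091] [0.034 0.051]
0.14 16 [0.091 0.092 0.093] [0.032 0.05 ]
0.16 15 [0.093 0.094 0.095] [0.032 0.05 ]
0.18 25 [0.094 0.096 0.123] [0.011 0.051]
0.2 81 [0.097 0.134 0.146] [-0.012  0.05 ]
0.22 43 [0.099 0.102 0.106] [0.022 0.05 ]
(array([-0.3769,  0.0887, -0.4103]), np.float64(-0.0009))
```

View pics/w_placed.png

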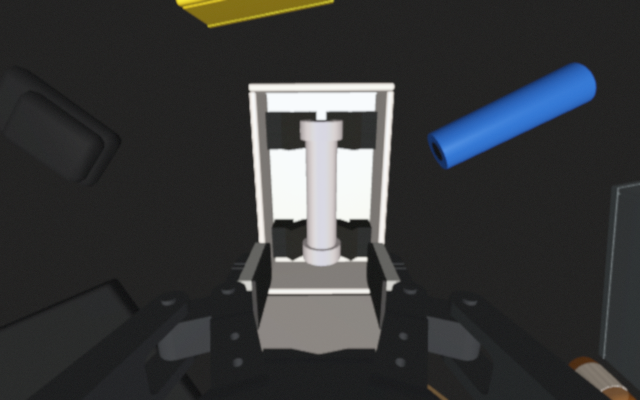

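The tube lies in the V blocks, centred between the walls (flanges at px 321,130 and 321,252). Next, the lid.

Run:
```python
from h import *
c=np.array([.477,-.267,0]);a=np.radians(-3.9);B=np.array([[np.cos(a),-np.sin(a),0],[np.sin(a),np.cos(a),0],[0,0,1]])
p=camera("scene");L=(pts(p)-c)@B
k=L[(L[:,0]>.12)&(L[:,0]<.17)&(abs(L[:,1])<.06)&(L[:,2]>.15)]; print("knob",np.percentile(k,[2,50,98],axis=0).round(3))
o,pp,R=pose();p=camera("wrist");L=(wpts(p,pp,R)-c)@B
m=(abs(L[:,1])<.014)&(L[:,2]>.04)&(L[:,2]<.052)&(abs(L[:,0])<.075);Q=L[m]
print("tube x",np.percentile(Q[:,0],[1,99]),"y",np.median(Q[:,1]))
for s in(-1,1):
    k=Q[Q[:,0]*s>.046]; print(s,len(k),np.percentile(k[:,2],[50,95]),np.median(k[:,1]))
print([to(c+B@np.array(w),86.1) for w in([0,.037,.29],[.135,.037,.29],[.135,.037,.21])])
```

```text
knob [[ 0.123 -0.01   0.181]
 [ 0.146  0.003  0.197]
 [ 0.152  0.014  0.205]]
tube x [-0.0588391   0.05982339] y -0.00013636865995534964
-1 673 [0.04728121 0.04937578] 0.00021337660928248458
1 587 [0.04696984 0.04924082] -0.00014154420721154823
[(array([-0.0015,  0.093 , -0.3836]), np.float64(-0.0009)), (array([-0.339 ,  0.094 , -0.3842]), np.float64(-0.0009)), (array([-0.3394,  0.0937, -0.1842]), np.float64(-0.0009))]
```

Request:
play_rows([
  [0, [0, 0.03, -0.12], 0],
  [0, [0, 0.06, -0.24], 0],
  [0, [0, 0.093, -0.35], 0],
  [0, [-0.06, 0.093, -0.384], 0],
  [0, [-0.17, 0.093, -0.384], 0],
  [0, [-0.28, 0.093, -0.384], 0],
  [0, [-0.34, 0.093, -0.384], 0],
  [0, [-0.34, 0.093, -0.384], 0],
  [0, [-0.34, 0.093, -0.28], 0],
  [0, [-0.34, 0.093, -0.184], 0],
])

```text
time_s: 14.5
eef_pos: [0.6149, -0.2401, 0.2108]
eef_rot: [0.001, 0.035, 0.999, -0.0]
wrist_force: [0.2, -0.2, -1.0]
opening: 0.001
grasp_force: 0.0
```

Request:
play_rows([
  [0, [0, 0, 0], 0],
  [0, [0, 0, 0], 0],
])

```text
time_s: 14.7
eef_pos: [0.614, -0.2398, 0.2111]
eef_rot: [-0.001, 0.036, 0.999, 0.001]
wrist_force: [0.2, 0.7, 2.1]
opening: -0.002
grasp_force: 0.0
```

```bash
cat > loc.py <<'E'
from h import *
c=np.array([.477,-.267,0]);a=np.radians(-3.9);B=np.array([[np.cos(a),-np.sin(a),0],[np.sin(a),np.cos(a),0],[0,0,1]])
o,pp,R=pose(); print(o["time_s"],"local",((pp-c)@B).round(4),o["wrist_force"].round(1))
E
python3 loc.py
```

```text
14.7 local [0.1349 0.0365 0.2111] [0.2 0.7 2.1]
```

Now sweep the lid, the first half to about 45°.

Request:
play_rows([
  [0, [0.048, 0, 0.015], 0],
  [0, [0.08, 0, 0.013], 0],
  [0, [0.113, 0, 0.013], 0],
  [0, [0.145, 0, 0.015], 0],
  [0, [0.178, 0, 0.021], 0],
  [0, [0.21, 0, 0.029], 0],
  [0, [0.24, 0, 0.04], 0],
  [0, [0.27, 0, 0.054], 0],
  [0, [0.298, 0, 0.07], 0],
])

```text
time_s: 15.6
eef_pos: [0.4973, -0.233, 0.1873]
eef_rot: [0.003, 0.036, 0.999, -0.002]
wrist_force: [-0.3, -1.2, 1.0]
opening: -0.0
grasp_force: 0.5
```

```bash
python3 loc.py
```

```text
15.6 local [0.018  0.0353 0.1873] [-0.3 -1.2  1. ]
```

Request:
play_rows([
  [0, [0.027, 0, 0.02], 0],
  [0, [0.052, 0, 0.04], 0],
  [0, [0.076, 0, 0.064], 0],
  [0, [0.097, 0, 0.09], 0],
  [0, [0.116, 0, 0.117], 0],
  [0, [0.132, 0, 0.145], 0],
  [0, [0.146, 0, 0.175], 0],
  [0, [0.157, 0, 0.205], 0],
  [0, [0.165, 0, 0.23], 0],
  [0, [0.17, 0, 0.255], 0],
])

```text
time_s: 16.6
eef_pos: [0.4278, -0.2264, 0.0802]
eef_rot: [-0.0, 0.035, 0.999, 0.0]
wrist_force: [-0.2, -0.1, -0.4]
opening: -0.005
grasp_force: 0.3
```

Request:
play_rows([
  [0, [0.003, 0, 0.02], 0],
  [0, [0.004, 0, 0.04], 0],
  [0, [0.004, 0, 0.05], 0],
  [0, [0.004, 0, 0.055], 0],
])

```text
time_s: 17.0
eef_pos: [0.4264, -0.2265, 0.0618]
eef_rot: [-0.001, 0.035, 0.999, 0.0]
wrist_force: [-18.3, 11.4, 49.1]
opening: 0.001
grasp_force: 24.7
```

```bash
python3 loc.py
```

```text
17.0 local [-0.0532  0.0369  0.0618] [-18.3  11.4  49.1]
```

Request:
play_rows([
  [0, [0, 0, -0.02], 0],
  [0, [0, 0, -0.1], 0],
  [0, [0, 0, -0.22], 0],
  [0, [0, 0, -0.34], 0],
  [0, [0, 0.1, -0.45], 0],
  [0, [0, 0.22, -0.45], 0],
  [0, [0, 0.34, -0.45], 0],
  [0, [0, 0.46, -0.45], 0],
  [0, [0, 0.5, -0.45], 0],
  [0, [0, 0.5, -0.45], 0],
])

```text
time_s: 18.0
eef_pos: [0.4409, -0.0247, 0.2394]
eef_rot: [0.0, 0.033, 0.999, 0.0]
wrist_force: [0.4, -0.5, -0.1]
opening: -0.001
grasp_force: 0.0
```

```bash
cat >> loc.py <<'E'
from numpy.linalg import lstsq
ims=[]
for n in("top","scene"):
    p=camera(n);ims.append(p["image"][90:330,150:480]if n=="top" else p["image"][100:340,190:520]);L=(pts(p)-c)@B
    m=(abs(L[:,0])<.075)&(abs(L[:,1])<.045)&(L[:,2]>.05)&(L[:,2]<.075);Q=L[m]
    print(n,m.sum(),np.polyfit(Q[:,0],Q[:,2],1),"max z",L[(abs(L[:,0])<.16)&(abs(L[:,1])<.06)][:,2].max())
cv2.imwrite("pics/end.png",cv2.cvtColor(np.vstack([cv2.resize(x,None,fx=1.2,fy=1.2) for x in ims]),cv2.COLOR_RGB2BGR))
E
python3 loc.py
```

```text
18.0 local [-0.0525  0.2393  0.2394] [ 0.4 -0.5 -0.1]
top 1243 [0.00053383 0.06353889] max z 0.11045443727177551
scene 902 [-0.00265738  0.06352187] max z 0.10856509080603435
```

View pics/end.png

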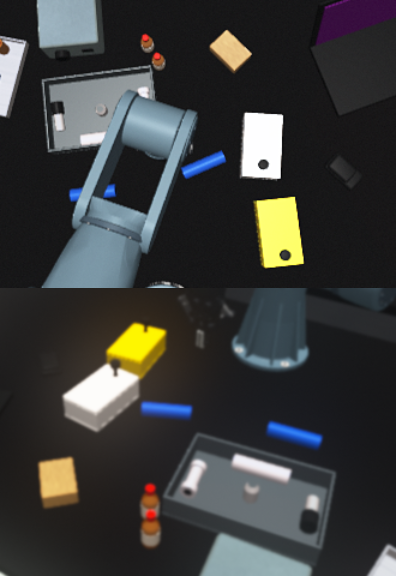

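The lid is flat and shut (slope near zero), and the other parts are where they were.

```bash
python3 -c "
from bench import *
print(hand_in())"
```

```text
the job is handed in; nothing more can be done
None
```

The flanged tube is centred and level in the white case's foam cradle and the lid is shut. Camera views show the other parts and bench items undisturbed, and the job was handed in at about 18 s of the 72 s allowed.

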